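# Load a sample cup by feel and index the sample changer

### The job

Take the red-capped sample cup from the purple rack and load it into the empty pocket at the yellow arrow of the sample changer: press lightly and twist to find by feel the slot in the pocket's bottom for the tongue under the cup, then seat the cup fully home. Then turn the carousel by its red knob one click clockwise seen from above, no further, so that the cup stands at the reader, and let go. Be gentle: the cup must never bear on the changer with more than 20 N, and everything else stays where it is.

Things in the scene. Friction and masses are not known exactly. Their poses are not given: they have to be found in the camera images.
- changer: Sample changer fixed to the bench: white base 232 mm wide, 32 mm tall; on it an aluminium carousel disc, 107 mm radius, top 50 mm above the bench, with 8 blue sleeves every 45 degrees, 80 mm from the axis; two are empty (at the arrow and the next one counter-clockwise), six hold white-capped cups, tops at 132 mm. Origin: on the axis at bench level; -x points to the load place (yellow arrow).
- reader (a point): Inner face of the grey reader block (56 mm wide, 44 mm deep, 85 mm tall) at its lens, 66 mm above the bench, 125 mm from the carousel axis, 45 degrees clockwise of the load place seen from above.
- carousel (a joint): Carousel angle, rad, growing clockwise seen from above. It clicks every 0.785 (45 degrees): 0 is the click at the start (it may rest a few hundredths off), 0.785 the next. About 0.2 N m takes it out of a click; past halfway a sprung roller pulls it on into the next click by itself.
- pocket (a point): On the axis of the empty pocket that is at the load place at the start; turns with the carousel, z up, x radial. Here, 53 mm above the bench, lies the underside of the cup's tongue when the cup is fully home. Once the tongue is in the slot it can turn only a few degrees; twisting on bears hard on the slot.
- mouth (a point): Centre of the mouth of that pocket's sleeve, 85 mm above the bench: sleeve 42 mm outside, bore 36 mm. It turns with the carousel.
- face (a point): Centre of the upper face of the brass spindle in that pocket's bottom, 62 mm above the bench, with a slot 27.6 by 11.4 mm, 10 mm deep. The spindle cannot be turned; its slot lies within 52 degrees either side of this frame's (radial) x, at an unmeasured angle. The tongue enters within about 4 degrees, else it stands 9 mm too high. The face gives 2.5 mm on a spring (3 to 10 N), then is rigid.
- knob (a point): Centre of the red bar knob on the carousel's axis, 140 mm above the bench: a bar 60 mm long along this frame's x, 20 mm wide along y and 30 mm tall, on a post of 26 mm diameter; it turns with the carousel.
- rack: Purple cup rack fixed to the bench, 70 mm (x) by 200 mm (y) by 30 mm tall, with three round holes 34 mm wide and 15 mm deep on its y axis at -65, 0 and +65 mm, holding three cups in any order. Origin: centre of the underside.
- cup: Sample cup, a clear upright cylinder with a red cap: body and cap 30 mm in diameter and 70 mm tall, standing on a flat tongue 26 mm long, 10 mm wide, 9 mm tall; 79 mm in all. Origin: centre of the tongue's underside; z up; x along the tongue, as is the white stripe on the cap. It stands upright in the rack, its underside 15 mm above the bench, about 60 to 130 g.
- cup_blue: Sample cup, a clear upright cylinder with a blue cap: body and cap 30 mm in diameter and 70 mm tall, standing on a flat tongue 26 mm long, 10 mm wide, 9 mm tall; 79 mm in all. Origin: centre of the tongue's underside; z up; x along the tongue, as is the white stripe on the cap. A bystander in the rack.
- cup_green: Sample cup, a clear upright cylinder with a green cap: body and cap 30 mm in diameter and 70 mm tall, standing on a flat tongue 26 mm long, 10 mm wide, 9 mm tall; 79 mm in all. Origin: centre of the tongue's underside; z up; x along the tongue, as is the white stripe on the cap. A bystander in the rack.
- tube_block: Bystander: yellow tube block, 130 by 85 by 22 mm. Origin: centre of the underside.
- tip_box: Bystander: green box of pipette tips with a white lid, 120 by 80 by 63 mm. Origin: centre of the underside.
- tip_box_red: Bystander: red box of pipette tips with a green lid, 120 by 80 by 63 mm. Origin: centre of the underside.
- bottle: Bystander: glass jar with a blue cap, 56 mm in diameter, 140 mm tall. Origin: centre of the underside.
- pen: Bystander: black pen lying on the bench, 12 mm thick, 120 mm long. Origin: on the bench under its middle as placed.

How it is judged:
By the outcome, as a careful person would: the job done as asked, in the order asked, and still so for the second after the job is handed in, with the robot touching nothing.
It also fails if it takes over 72 s, if anything falls off the work surface, if the arm or the gripper's body presses on something with over 40 N, if the wrist force passes 120 N, or if a joint passes its speed limit or range.

### The arm

A 6-joint arm with a two-finger parallel gripper is mounted at the origin on the work surface. World frame = base frame: x ahead of the robot, y to its left, z up, the work surface at z = 0. Lengths are in m, angles in rad, forces in N, time in s.
With the tool pointing down it reaches from about 0.25 to 0.775 m from the base axis. Payload 4 kg.
Tool frame: the origin (TCP) lies at the very end of the fingers, on their centre line; the grasp point (between the pads) lies 19 mm behind it; z points along the fingers, y is the direction in which the jaws open and shut (so a half turn about z gives the same grasp; the last joint's range is limited). The gripper opens to 94 mm and grips with 3 to 60 N. Pads are 16 mm wide; open, the fingers measure 119 mm over their backs; the gripper's body (75 mm by 177 mm) begins 78 mm behind the grasp point.
Start: joints at [1.111, 0.087, 1.371, -0, 1.684, -0.103], TCP at [0.192, 0.515, 0.206] pointing down, gripper open.
Joint ranges: [-3.1, 3.1], [-0.76, 2.03], [0.27, 2.55], [-1.08, 4.22], [0.17, 2.65], [-2.57, 2.57]. Speed limits (rad/s): [2.79, 2.79, 3.14, 3.14, 3.14, 3.14].

### API

Orientations are given as [roll, pitch, yaw] about the fixed x, y, z axes, in that order (R = Rz(yaw) Ry(pitch) Rx(roll)).
In Python, from bench import robot, snapshot, calibration gives the robot as it stands. The module is installed in compiled form; this text tells all that it offers.
- The arm moves only by the tool servo_tool, never from a script. Its argument "series" is text: rows parted by semicolons, each of 5 numbers parted by spaces: the closure, from -1 (fully open) to 1 (shut), then the shift along the tool's x, y, z in cm, then the turn about the tool's z in rad. A call has 1 to 20 rows; each row is the pose to reach, as a shift and turn from the pose commanded when the call began, along the tool's axes at that moment; what a row does not reach only later rows make up. A row lasts 1/12 s, in which the tool goes at most 41.7 mm and 7.16 degrees, less where a joint would pass 70% of its speed; a pose out of reach is approached as far as the arm can. A call with a gripper value outside its range is refused whole. The fingers move at their own pace and stop on an object; the grip force is fixed at half the most. Time passes only in rows, so rows that repeat a pose let the fingers close. It gives the time, the measured TCP pose, the force and the opening at its end, in the units of the state.
- robot.get_obs(): the state, without advancing time (a new reading comes with each control period).
- snapshot(name): name is "scene" or "side" or "wrist"; returns (picture, depth): 480x640x3 uint8, red, green, blue; 480x640 float32, m along the optical axis (not along the pixel's ray), 0 where there is no reading.
- calibration(name): a dict with "fx", "fy", "cx", "cy" (pixels), "k1" (the pictures are not rectified: a ray, as slopes to the right and down, at radius r is drawn at 1 + k1 r^2 times it, then the intrinsics apply), "rvec" (rotation vector, rad) and "tvec" (3), from world to camera coordinates, as OpenCV has them; the wrist camera has in their place "tool_from_camera" (4x4, takes a point from camera to tool coordinates, whose origin is the TCP and whose axes are the flange's). Camera axes: x right, y down, z forward; pixel columns grow to the right and rows downward; lengths in m; the calibration is good to about 2 mm. A picture is of the moment at which its call begins: read the wrist's pose just before it. calibration takes no time and is no camera call.
- robot.close_job(): hands the job in, once; it reports no verdict.
The state is a dict: "time": time; "joint_positions": joint angles; "qvel": joint speeds; "joint_torque": joint torques, N m; "tool_pos": TCP position; "ee_rot": TCP orientation; "wrist_force": force on the tool from outside, world axes, zero at the start; "wrist_torque": the same for the moment, N m; "width": finger opening in m.
Only numpy, scipy, OpenCV 4.12 (cv2) and the standard library are available. Lean on these libraries where they do the work, as an engineer would, in place of code of your own. Each camera call takes 0.05 s, during which the arm holds its last target. There are 200 camera calls.

## Working session

There is one attempt and no reset: what is moved stays moved. The work goes in short steps, Python scripts to look and compute and a tool call to move; the robot and the scene stay as the last step left them, time stands still between calls to the robot, and variables do not carry over. Pictures are saved under pics/ and viewed, about 8 in all and at most 12, crops included, and the job is handed in when it is done.

Besides the shell and the picture viewer there is one more tool, called after "Call:" as name(argument=value, ...) on one line, values as JSON. servo_tool: Moves the arm, as the interface text tells. Its arguments: {"type":"object","properties":{"series":{"type":"string"}},"required":["series"]}

```bash
mkdir -p pics; cat > h.py <<'E'
import numpy as np, cv2
from bench import robot, snapshot, calibration
from scipy.spatial.transform import Rotation as R
def cam(name,o=None):
    c=calibration(name)
    if name=='wrist':
        o=o or robot.get_obs(); T=np.eye(4);T[:3,:3]=R.from_euler('xyz',o['ee_rot']).as_matrix();T[:3,3]=o['tool_pos']
        M=T@np.array(c['tool_from_camera'])
    else:
        M=np.eye(4);r=R.from_rotvec(np.ravel(c['rvec'])).as_matrix();M[:3,:3]=r.T;M[:3,3]=-r.T@np.ravel(c['tvec'])
    return c,M
def rays(c,M,uv):
    uv=np.atleast_2d(np.array(uv,float));d=np.c_[(uv[:,0]-c['cx'])/c['fx'],(uv[:,1]-c['cy'])/c['fy']];s=d.copy()
    for _ in range(20): s=d/(1+c['k1']*(s**2).sum(1,keepdims=True))
    return np.c_[s,np.ones(len(s))]@M[:3,:3].T
def onplane(c,M,uv,z):
    r=rays(c,M,uv);return M[:3,3]+r*((z-M[2,3])/r[:,2:3])
def cloud(c,M,depth):
    v,u=np.mgrid[:480,:640];r=rays(c,M,np.c_[u.ravel(),v.ravel()])
    return (M[:3,3]+r*depth.reshape(-1,1)).reshape(480,640,3)
E
python3 - <<'E'
from h import *
o=robot.get_obs();print({k:np.round(v,3) for k,v in o.items()})
for n in('scene','side','wrist'):
    c,M=cam(n);p,d=snapshot(n);cv2.imwrite(f'pics/{n}0.png',p[:,:,::-1]);np.savez(f'{n}0',p=p,d=d);print(n,M.round(3).tolist(),c['k1'],c['fx'])
a=[cv2.imread(f'pics/{n}0.png') for n in('scene','side')]
cv2.imwrite('pics/both.png',cv2.resize(np.vstack(a),(400,600)))
E
```

```text
{'time': np.float64(0.0), 'joint_positions': array([ 1.111,  0.088,  1.372, -0.   ,  1.684, -0.103]), 'qvel': array([-0.002,  0.001,  0.002, -0.   , -0.   ,  0.   ]), 'joint_torque': array([-0.0000e+00, -3.4018e+01, -3.0243e+01,  7.2000e-02,  3.3000e-02,
       -0.0000e+00]), 'tool_pos': array([0.192, 0.515, 0.204]), 'ee_rot': array([-3.139, -0.   ,  2.785]), 'wrist_force': array([-0.11 , -0.309,  1.097]), 'wrist_torque': array([0.017, 0.035, 0.057]), 'width': np.float64(0.094)}
scene [[0.717, 0.58, -0.386, 1.081], [0.697, -0.59, 0.408, -0.481], [0.008, -0.562, -0.827, 1.02], [0.0, 0.0, 0.0, 1.0]] -0.02052576322059868 438.44002951933294
side [[0.801, -0.427, 0.42, 0.16], [-0.599, -0.582, 0.551, -0.691], [0.009, -0.692, -0.722, 0.959], [0.0, 0.0, 0.0, 1.0]] -0.0708251075744269 541.8102471593829
wrist [[0.35, 0.91, 0.221, 0.128], [0.937, -0.34, -0.085, 0.54], [-0.003, 0.237, -0.971, 0.384], [0.0, 0.0, 0.0, 1.0]] -0.055180647815978465 410.3038837975529
```

View pics/scene0.png

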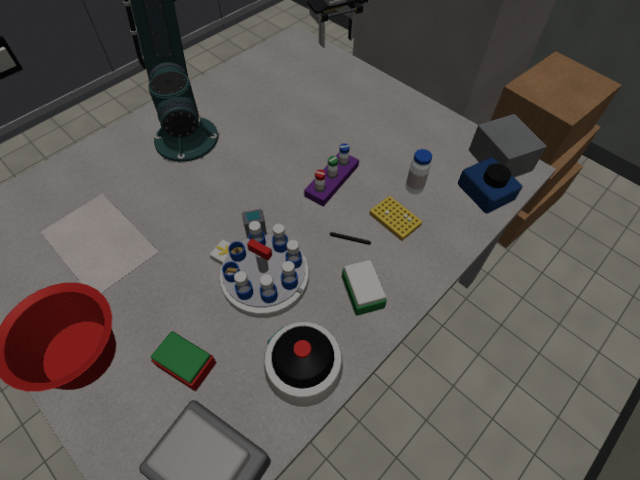

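View pics/side0.png

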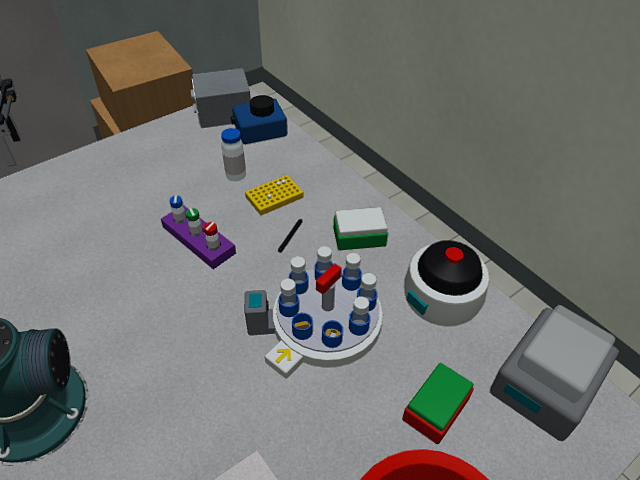

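The scene view shows the rack's red cup at about (320,176), the changer at (263,265) with its arrow at (222,252), and the reader at (255,222). The side view shows the red cap at (210,229), the knob at (328,278) and the load pocket at (302,325), next to the arrow.

```bash
cat > m.py <<'E'
from h import *
def masks(p):
    h=cv2.cvtColor(p,cv2.COLOR_RGB2HSV).astype(int);H,S,V=h[...,0],h[...,1],h[...,2]
    return dict(red=((H<8)|(H>172))&(S>140)&(V>70),yellow=(H>20)&(H<32)&(S>140)&(V>120),blue=(H>105)&(H<125)&(S>140)&(V>50),
      purple=(H>128)&(H<150)&(S>100)&(V>40),white=(S<40)&(V>150),green=(H>50)&(H<75)&(S>120)&(V>50))
E
python3 - <<'E'
from m import *
for n in('scene','side'):
    z=np.load(n+'0.npz');p,d=z['p'],z['d'];c,M=cam(n);P=cloud(c,M,d);m=masks(p);print(n)
    for k in m:
        nn,lab,st,ce=cv2.connectedComponentsWithStats(m[k].astype(np.uint8))
        for i in range(1,nn):
            if st[i,4]<25: continue
            q=P[(lab==i)&(d>0)]
            if len(q)<10 or k=='white' and st[i,4]>1500: continue
            md=np.median(q,0)
            if np.hypot(md[0],md[1])<.9 and abs(md[2])<.3 : print(k,st[i].tolist(),ce[i].round(1),'med',md.round(3),'z5-95',np.percentile(q[:,2],[5,95]).round(3))
E
```

```text
scene
red [315, 173, 10, 5, 26] [319.3 175.2] med [0.491 0.132 0.093] z5-95 [0.089 0.097]
red [248, 239, 23, 16, 171] [258.8 246.5] med [ 0.585 -0.17   0.154] z5-95 [0.151 0.157]
red [0, 283, 112, 108, 5114] [ 60.7 340.5] med [ 0.404 -0.626  0.119] z5-95 [0.004 0.129]
red [294, 340, 17, 17, 241] [301.9 348. ] med [ 0.831 -0.27   0.139] z5-95 [0.135 0.141]
red [152, 355, 61, 31, 171] [187.8 371.3] med [ 0.676 -0.472  0.043] z5-95 [0.039 0.05 ]
yellow [371, 197, 51, 40, 708] [395.6 216.4] med [0.711 0.218 0.022] z5-95 [0.018 0.025]
yellow [217, 246, 11, 9, 39] [223.2 250.1] med [ 0.456 -0.201  0.029] z5-95 [0.027 0.032]
blue [340, 147, 9, 4, 26] [344.6 148.7] med [0.47  0.261 0.092] z5-95 [0.087 0.097]
blue [415, 150, 17, 12, 170] [423.  155.5] med [0.675 0.36  0.14 ] z5-95 [0.136 0.143]
blue [273, 235, 15, 12, 40] [280.2 242.1] med [ 0.577 -0.099  0.082] z5-95 [0.072 0.086]
blue [229, 242, 16, 14, 60] [236.4 249. ] med [ 0.511 -0.19   0.081] z5-95 [0.075 0.086]
blue [223, 262, 16, 15, 45] [229.1 268.4] med [ 0.54  -0.241  0.081] z5-95 [0.074 0.086]
blue [281, 272, 16, 12, 42] [289.  2
[... 10141 characters left out ...]
15, 28] [366.  470.4] med [ 0.442 -0.464 -0.   ] z5-95 [-0.002  0.002]
white [90, 464, 12, 7, 26] [ 95.5 466.1] med [ 0.06  -0.178 -0.   ] z5-95 [-0.003  0.002]
white [296, 464, 11, 7, 36] [301.2 467.6] med [ 0.356 -0.392 -0.   ] z5-95 [-0.002  0.002]
white [273, 467, 9, 7, 26] [277.  469.5] med [ 0.318 -0.371 -0.001] z5-95 [-0.003  0.003]
white [168, 468, 14, 12, 54] [174.7 473.1] med [ 0.17 -0.27 -0.  ] z5-95 [-0.003  0.002]
green [186, 208, 13, 12, 74] [191.6 213.6] med [0.466 0.201 0.093] z5-95 [0.084 0.096]
green [334, 216, 54, 33, 581] [359.5 239.1] med [ 0.768 -0.05   0.031] z5-95 [0.011 0.045]
green [408, 363, 65, 68, 2372] [440.2 396.1] med [ 0.617 -0.457  0.062] z5-95 [0.059 0.065]
```

The red cup is near (0.485, 0.134), the axis near (0.58, -0.172), and the load direction about 12° off -x. I'll move the wrist camera over the red cup with the jaws across the rack.

Call:
servo_tool(series="-1 -10 -6.2 0 0.25;-1 -20 -12.5 0 0.5;-1 -30 -19 0 0.8;-1 -40.7 -25.5 0 1.05;-1 -40.7 -25.5 0 1.05;-1 -40.7 -25.5 0 1.05;-1 -40.7 -25.5 0 1.05;-1 -40.7 -25.5 0 1.05;-1 -40.7 -25.5 0 1.05;-1 -40.7 -25.5 0 1.05;-1 -40.7 -25.5 0 1.05;-1 -40.7 -25.5 0 1.05;-1 -40.7 -25.5 0 1.05;-1 -40.7 -25.5 0 1.05;-1 -40.7 -25.5 0 1.05;-1 -40.7 -25.5 0 1.05")

```text
time: 1.48
tool_pos: [0.4836, 0.1354, 0.2055]
ee_rot: [-3.141, -0.001, 1.737]
wrist_force: [-0.2, -0.5, 0.4]
width: 0.094
```

```bash
cat > w.py <<'E'
from m import *
import sys
o=robot.get_obs();c,M=cam('wrist',o);p,d=snapshot('wrist');t=sys.argv[1]
cv2.imwrite(f'pics/{t}.png',p[:,:,::-1]);np.savez(t,p=p,d=d,M=M)
print(o['time'],o['tool_pos'].round(4),o['ee_rot'].round(4),o['joint_positions'].round(3),o['width'],o['wrist_force'])
E
python3 w.py wr; python3 - <<'E'
from m import *
z=np.load('wr.npz');p,d,M=z['p'],z['d'],z['M'];c=calibration('wrist');P=cloud(c,M,d);m=masks(p)
for k in('red','green','blue','purple'):
    n,l,s,ce=cv2.connectedComponentsWithStats(m[k].astype(np.uint8))
    for i in range(1,n):
        if s[i,4]>100: print(k,s[i].tolist(),ce[i].round(1),np.median(P[(l==i)&(d>0)],0).round(4))
E
```

```text
1.4833 [0.4836 0.1354 0.2055] [-3.1414e+00 -6.0000e-04  1.7367e+00] [ 1.600e-01 -1.900e-02  1.481e+00  1.000e-03  1.681e+00 -6.000e-03] 0.09395776140280972 [-0.23633568 -0.46884401  0.38974766]
red [299, 205, 38, 24, 547] [315.6 215.2] [0.4801 0.1484 0.0941]
red [301, 226, 36, 19, 382] [320.3 236.3] [0.487  0.1329 0.0943]
green [298, 112, 22, 39, 481] [307.1 129.3] [0.4652 0.2069 0.0943]
green [315, 116, 24, 39, 492] [328.2 136.7] [0.48   0.204  0.0943]
blue [295, 11, 44, 49, 1289] [316.4  35.7] [0.4613 0.2674 0.0941]
blue [346, 441, 28, 6, 111] [359.5 444.2] [ 0.5597 -0.0718  0.056 ]
purple [274, 7, 87, 242, 14557] [318.1 125.8] [0.473  0.2157 0.0303]
```

View pics/wr.png

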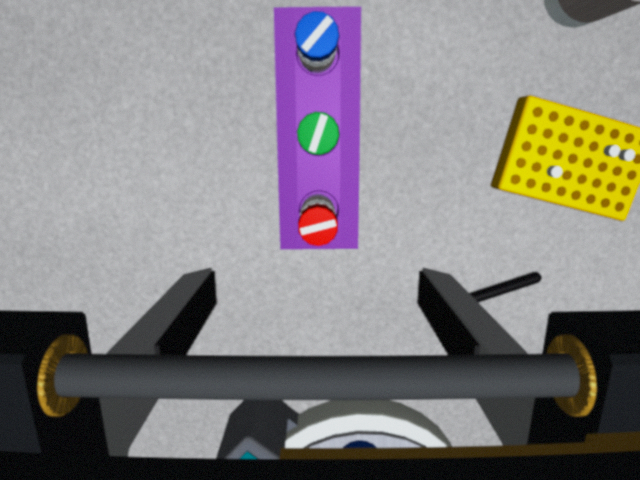

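The wrist view shows the red cap at (318,226) with its stripe nearly along the jaw axis, and the green and blue cups farther along the rack.

```bash
cat > cap.py <<'E'
from m import *
import sys
z=np.load(sys.argv[1]+'.npz');p,d,M=z['p'],z['d'],z['M'];c=calibration('wrist');zt=float(sys.argv[2])
P=cloud(c,M,d);r=masks(p)['red']&(abs(P[...,2]-zt)<.006)
if len(sys.argv)>3:
    lo=eval(sys.argv[3]);r&=(np.hypot(P[...,0]-lo[0],P[...,1]-lo[1])<.04)
pts=np.argwhere(r)[:,::-1].astype(np.int32)
hull=np.zeros(r.shape,np.uint8);cv2.fillConvexPoly(hull,cv2.convexHull(pts),1)
q=onplane(c,M,cv2.convexHull(pts)[:,0],zt)[:,:2].astype(np.float32)
e=cv2.fitEllipse(q*1000);print('centre ell',e)
cc,rad=cv2.minEnclosingCircle(q);print('circle',cc,rad)
s=cv2.erode(hull,np.ones((3,3)))>0
s&=~cv2.dilate(r.astype(np.uint8),np.ones((1,1))).astype(bool)
w=onplane(c,M,np.argwhere(s)[:,::-1],zt)[:,:2]
ev,V=np.linalg.eigh(np.cov(w.T));v=V[:,1];print('stripe n',len(w),w.mean(0),'angle deg',np.degrees(np.arctan2(v[1],v[0]))%180,np.sqrt(ev*12))
E
python3 cap.py wr 0.094
python3 - <<'E'
from m import *
z=np.load('wr.npz');c=calibration('wrist');P=cloud(c,z['M'],z['d']);m=masks(z['p'])
q=P[m['purple']&(z['d']>0)&(abs(P[...,2]-.03)<.004)][:,:2].astype(np.float32)*1000
print(cv2.minAreaRect(q))
E
```

```text
centre ell ((483.2060546875, 141.1707305908203), (28.167072296142578, 29.47810173034668), 9.317251205444336)
circle (0.4831589162349701, 0.14119665324687958) 0.01489793136715889
stripe n 301 [0.48353507 0.14004025] angle deg 24.681457495518572 [0.00613445 0.02643932]
((473.0111389160156, 205.0047607421875), (69.40945434570312, 199.83399963378906), 9.840587615966797)
```

Call:
servo_tool(series="-1 0.55 0.1 4 0;-1 0.55 0.1 8 0;-1 0.55 0.1 11.5 0;-1 0.55 0.1 14 0;-1 0.55 0.1 14.75 0;-1 0.55 0.1 14.75 0;-1 0.55 0.1 14.75 0;0.3 0.55 0.1 14.75 0;1 0.55 0.1 14.75 0;1 0.55 0.1 14.75 0;1 0.55 0.1 14.75 0;1 0.55 0.1 14.75 0;1 0.55 0.1 14.75 0;1 0.55 0.1 14.75 0;1 0.55 0.1 14.75 0;1 0.55 0.1 14.75 0")

```text
time: 2.87
tool_pos: [0.4845, 0.1398, 0.0579]
ee_rot: [-3.141, -0.0, 1.735]
wrist_force: [0.6, -0.3, 0.3]
width: 0.0376
```

Call:
servo_tool(series="1 0 0 0 0;1 0 0 0 0;1 0 0 0 0;1 0 0 0 0;1 0 0 0 0")

```text
time: 3.28
tool_pos: [0.4844, 0.1399, 0.0579]
ee_rot: [-3.141, -0.0, 1.735]
wrist_force: [0.2, -0.5, -0.0]
width: 0.0298
```

Call:
servo_tool(series="1 0 0 -1 0;1 0 0 -3.5 0;1 0 0 -7 0;1 0 0 -11 0;1 0 0 -15 0;1 -3 0 -15.7 0;1 -7 -1 -15.7 0.1;1 -11 -2 -15.7 0.2;1 -15 -3 -15.7 0.22;1 -19 -4 -15.7 0.22;1 -23 -4.8 -15.7 0.22;1 -27 -4.8 -15.7 0.22;1 -31 -4.8 -15.7 0.22;1 -35 -4.8 -15.7 0.22;1 -38.5 -4.8 -15.7 0.22;1 -40.7 -4.8 -15.7 0.22;1 -40.7 -4.8 -15.7 0.22;1 -40.7 -4.8 -15.7 0.22;1 -40.7 -4.8 -15.7 0.22;1 -40.7 -4.8 -15.7 0.22")

```text
time: 4.95
tool_pos: [0.5037, -0.2682, 0.2154]
ee_rot: [3.141, -0.0, 1.516]
wrist_force: [-0.8, 0.2, -1.9]
width: 0.0292
```

```bash
python3 w.py wc; python3 - <<'E'
from m import *
z=np.load('wc.npz');p,d,M=z['p'],z['d'],z['M'];c=calibration('wrist');P=cloud(c,M,d);m=masks(p)
for k in('red','blue','yellow'):
    n,l,s,ce=cv2.connectedComponentsWithStats(m[k].astype(np.uint8))
    for i in range(1,n):
        if s[i,4]>100: print(k,s[i].tolist(),ce[i].round(1),np.median(P[(l==i)&(d>0)],0).round(4))
E
```

```text
4.95 [ 0.5037 -0.2682  0.2154] [ 3.1412e+00 -4.0000e-04  1.5163e+00] [-5.890e-01  1.320e-01  1.303e+00  1.000e-03  1.707e+00 -5.340e-01] 0.02922225646931794 [-0.8171963   0.15500277 -1.88852573]
red [388, 43, 112, 64, 3900] [444.3  74.8] [ 0.5799 -0.1699  0.1551]
red [278, 272, 78, 83, 3924] [316.7 311.2] [ 0.5034 -0.2621  0.2517]
blue [360, 0, 46, 16, 547] [382.1   6.2] [ 0.5594 -0.1106  0.0726]
blue [436, 0, 64, 26, 903] [461.1  11.6] [ 0.6145 -0.1171  0.0744]
blue [292, 16, 58, 52, 721] [320.2  49.1] [ 0.5126 -0.1423  0.0843]
blue [495, 27, 39, 34, 298] [511.   37.2] [ 0.65   -0.1352  0.0847]
blue [488, 65, 57, 25, 488] [513.6  81. ] [ 0.6531 -0.1668  0.0809]
blue [285, 91, 56, 57, 726] [311.5 116.3] [ 0.5042 -0.1832  0.085 ]
blue [468, 114, 58, 56, 1154] [488.2 140.5] [ 0.6343 -0.2088  0.0788]
blue [336, 157, 55, 54, 899] [365.2 185.7] [ 0.5449 -0.2409  0.0845]
blue [408, 165, 58, 54, 824] [427.  185.1] [ 0.5873 -0.2376  0.082 ]
yellow [292, 99, 42, 44, 790] [312.5 120.5] [ 0.5047 -0.1862  0.0622]
yellow [230, 120, 40, 40, 601] [253.  139.3] [ 0.4538 -0.2     0.0302]
yellow [342, 163, 41, 41, 636] [361.9 182.3] [ 0.5416 -0.2387  0.0624]
yellow [220, 352, 11, 68, 386] [224.4 387.5] [ 0.4887 -0.2399  0.3336]
yellow [404, 352, 10, 68, 386] [408.9 387.5] [ 0.5204 -0.2417  0.3336]
```

View pics/wc.png

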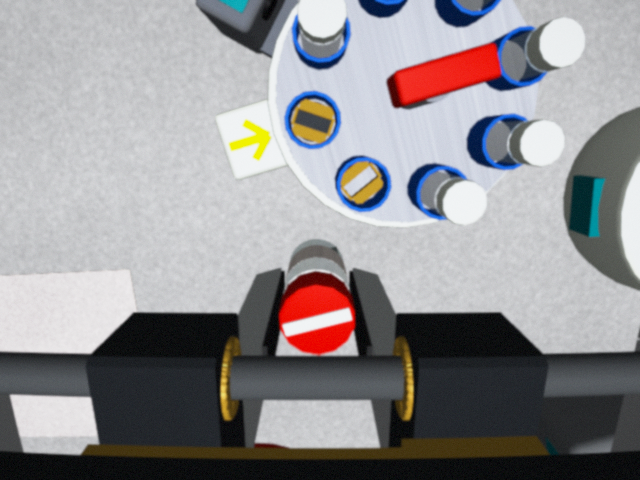

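The wrist view shows the load pocket at (313,119), its dark slot tilting slightly down to the right, the knob at (444,75), and the held cup's stripe at (317,321).

```bash
cat > pk.py <<'E'
from m import *
import sys
z=np.load(sys.argv[1]+'.npz');p,d,M=z['p'],z['d'],z['M'];c=calibration('wrist');m=masks(p)
def circ(uv,zz):
    q=onplane(c,M,uv,zz)[:,:2];A=np.c_[2*q,np.ones(len(q))];s=np.linalg.lstsq(A,(q**2).sum(1),rcond=None)[0];return s[:2],np.sqrt(s[2]+s[:2]@s[:2])
n,l,s,ce=cv2.connectedComponentsWithStats(m['blue'].astype(np.uint8))
C=[]
for a in ((311.5,116.3),(365.2,185.7)):
    i=1+np.argmin(np.hypot(*(ce[1:]-a).T));g=np.argwhere(l==i)[:,::-1].astype(np.int32)
    h=cv2.convexHull(g)[:,0];e=cv2.minEnclosingCircle(onplane(c,M,h,.085)[:,:2].astype(np.float32));k=circ(h,.085);print('sleeve',e,k);C.append(k[0])
P=cloud(c,M,d);q=P[m['red']&(abs(P[...,2]-.155)<.004)][:,:2].astype(np.float32)*1000;print('knob',cv2.minAreaRect(q))
# slot
V=cv2.cvtColor(p,cv2.COLOR_RGB2HSV)
i=np.argwhere((np.arange(480)[:,None]>80)&(np.arange(480)[:,None]<160)&(np.arange(640)>270)&(np.arange(640)<355)&m['yellow'])[:,::-1].astype(np.int32)
hm=np.zeros((480,640),np.uint8);cv2.fillConvexPoly(hm,cv2.convexHull(i),1);hm=cv2.erode(hm,np.ones((3,3)))>0
sl=(hm&~m['yellow']).astype(np.uint8);n,l,s,ce=cv2.connectedComponentsWithStats(sl);k=1+np.argmax(s[1:,4])
w=onplane(c,M,np.argwhere(l==k)[:,::-1],.062)[:,:2];ev,E=np.linalg.eigh(np.cov(w.T));v=E[:,1]
print('slot',len(w),w.mean(0),np.degrees(np.arctan2(v[1],v[0])),np.sqrt(12*ev),'face',circ(cv2.convexHull(i)[:,0],.062))
# held cup pose from wrist view, bounding red top
y=np.argwhere(m['yellow']&(np.hypot(np.arange(480)[:,None]-139,np.arange(640)-253)<40))[:,::-1];w=onplane(c,M,y,.032)[:,:2];print('arrow',w.mean(0))
E
python3 pk.py wc; python3 cap.py wc 0.2514 "(.503,-.262)"
```

```text
sleeve ((0.5047916173934937, -0.18785645067691803), 0.020429685711860657) (array([ 0.50477676, -0.18783708]), np.float64(0.020181726321216786))
sleeve ((0.5399381518363953, -0.23665904998779297), 0.02134549804031849) (array([ 0.5401742 , -0.23665711]), np.float64(0.02064322353613176))
knob ((581.8355102539062, -169.39453125), (59.61756896972656, 19.38922119140625), 13.42812728881836)
slot 507 [ 0.50475646 -0.18792109] 159.28393603418255 [0.01120053 0.02712122] face (array([ 0.5048774 , -0.18746315]), np.float64(0.01671791206203741))
arrow [ 0.45232944 -0.19924225]
centre ell ((503.3268737792969, -266.19964599609375), (29.508710861206055, 30.96612548828125), 177.45191955566406)
circle (0.5036494731903076, -0.2662196755409241) 0.015760356560349464
stripe n 1023 [ 0.50327194 -0.26810536] angle deg 12.10271788375718 [0.00748373 0.0266362 ]
```

Call:
servo_tool(series="1 2 -0.1 0 0.1;1 5 -0.2 0 0.2;1 7.5 -0.3 0 0.3;1 8 -0.3 0 0.4;1 8 -0.3 0.5 0.5;1 8 -0.3 2 0.57;1 8 -0.3 4 0.572;1 8 -0.3 6 0.572;1 8 -0.3 7 0.572;1 8 -0.3 7 0.572;1 8 -0.3 7 0.572;1 8 -0.3 7 0.572")

```text
time: 6.0
tool_pos: [0.5058, -0.1894, 0.1465]
ee_rot: [3.139, -0.001, 0.943]
wrist_force: [0.1, -0.4, -0.1]
width: 0.0297
```

```bash
python3 w.py wp; python3 cap.py wp 0.181 "(.505,-.188)"; python3 -c "
from h import *
p=cv2.imread('pics/wp.png');cv2.imwrite('pics/wpc.png',cv2.resize(p[180:400,180:460],(700,550)))"
```

```text
6.0 [ 0.5058 -0.1894  0.1465] [ 3.1391e+00 -6.0000e-04  9.4340e-01] [-0.463  0.082  1.493  0.     1.564  0.164] 0.029690893490051155 [ 0.06197693 -0.43981381 -0.05484452]
centre ell ((505.994384765625, -187.93772888183594), (29.808591842651367, 31.886377334594727), 144.1474609375)
circle (0.5061331987380981, -0.1879098117351532) 0.016309581696987152
stripe n 1024 [ 0.50468705 -0.1896595 ] angle deg 159.29564804294455 [0.00813494 0.02706375]
```

View pics/wpc.png

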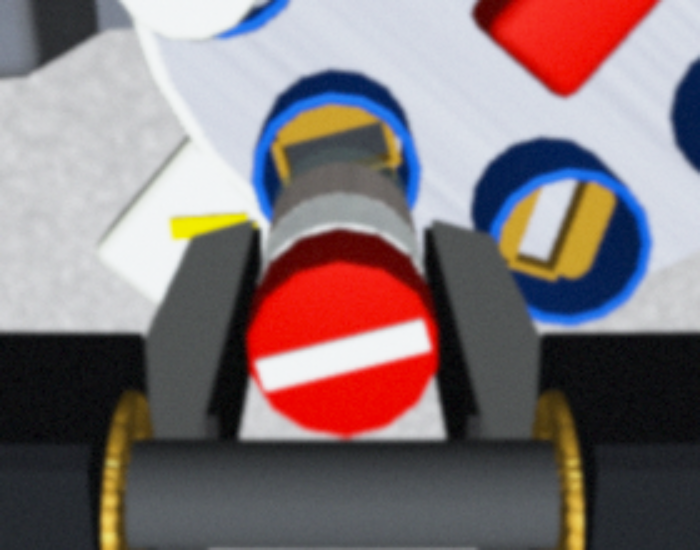

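The crop shows the cup just short of the pocket, with its stripe parallel to the slot (both at 159.3°). I'll trim about 1.7 mm and lower it into the sleeve.

Call:
servo_tool(series="1 0.1 -0.12 0 0;1 0.1 -0.12 0 0;1 0.1 -0.12 1 0;1 0.1 -0.12 2 0;1 0.1 -0.12 2.8 0;1 0.1 -0.12 3.3 0;1 0.1 -0.12 3.3 0;1 0.1 -0.12 3.3 0;1 0.1 -0.12 3.3 0")

```text
time: 6.8
tool_pos: [0.5049, -0.188, 0.1121]
ee_rot: [3.141, -0.0, 0.943]
wrist_force: [0.4, 0.3, -1.9]
width: 0.0293
```

```bash
python3 w.py wq; python3 cap.py wq 0.149 "(.505,-.188)"
```

```text
6.8 [ 0.5049 -0.188   0.1121] [ 3.1413e+00 -1.0000e-04  9.4280e-01] [-0.462  0.099  1.544  0.     1.498  0.166] 0.029331630489102548 [ 0.4072256   0.3399786  -1.93783639]
centre ell ((505.4919128417969, -185.96823120117188), (29.248733520507812, 30.456937789916992), 141.64622497558594)
circle (0.5056978464126587, -0.18616722524166107) 0.0154735641553998
stripe n 1022 [ 0.50452278 -0.1874436 ] angle deg 159.3145646705041 [0.00710137 0.02658424]
```

Call:
servo_tool(series="1 0 0 0.3 0;1 0 0 0.5 0;1 0 0 0.6 0;1 0 0 0.7 0;1 0 0 0.8 0;1 0 0 0.85 0;1 0 0 0.85 0;1 0 0 0.85 0")

```text
time: 7.52
tool_pos: [0.5047, -0.1879, 0.1035]
ee_rot: [3.142, -0.0, 0.943]
wrist_force: [0.5, -0.5, -1.3]
width: 0.0292
```

Call:
servo_tool(series="1 0 0 0.1 0;1 0 0 0.15 0;1 0 0 0.2 0;1 0 0 0.2 0;1 0 0 0.2 0")

```text
time: 7.93
tool_pos: [0.5047, -0.1879, 0.1014]
ee_rot: [-3.141, -0.0, 0.943]
wrist_force: [0.1, -0.7, -1.5]
width: 0.0298
```

Call:
servo_tool(series="1 0 0 0.1 0;1 0 0 0.2 0;1 0 0 0.3 0;1 0 0 0.36 0;1 0 0 0.4 0;1 0 0 0.42 0;1 0 0 0.42 0;1 0 0 0.42 0")

```text
time: 8.6
tool_pos: [0.5047, -0.1879, 0.0973]
ee_rot: [-3.142, -0.0, 0.943]
wrist_force: [-0.3, -0.2, -1.0]
width: 0.0295
```

Call:
servo_tool(series="1 0 0 0.05 0;1 0 0 0.08 0;1 0 0 0.1 0;1 0 0 0.12 0;1 0 0 0.14 0;1 0 0 0.16 0;1 0 0 0.16 0;1 0 0 0.16 0")

```text
time: 9.27
tool_pos: [0.5047, -0.1879, 0.0959]
ee_rot: [3.141, -0.0, 0.943]
wrist_force: [-1.6, -0.3, -0.1]
width: 0.0295
```

```bash
python3 w.py wh; python3 cap.py wh 0.132 "(.505,-.188)"; python3 -c "
from m import *
z=np.load('wh.npz');c=calibration('wrist');P=cloud(c,z['M'],z['d'])
m=masks(z['p']);k=(np.hypot(P[...,0]-.505,P[...,1]+.188)<.02)&m['red'];print('captop z',np.percentile(P[k][:,2],[10,50,90]))
q=(m['white'])&(abs(P[...,2]-.132)<.01);print('white caps z',np.median(P[q][:,2]),q.sum())"
```

```text
9.2667 [ 0.5047 -0.1879  0.0959] [ 3.1415e+00 -1.0000e-04  9.4280e-01] [-0.462  0.109  1.566  0.     1.466  0.166] 0.029545616351984744 [-1.56486804 -0.27579151 -0.14275628]
centre ell ((505.2084655761719, -186.06700134277344), (29.459495544433594, 30.915348052978516), 143.40478515625)
circle (0.5051623582839966, -0.18602405488491058) 0.01574299857020378
stripe n 1017 [ 0.50411305 -0.18762086] angle deg 159.2184543545395 [0.00752938 0.02667697]
captop z [0.12610674 0.13204386 0.13293908]
white caps z 0.13228704727107907 14091
```

Call:
servo_tool(series="1 0 0 0.04 0;1 0 0 0.08 0;1 0 0 0.1 0;1 0 0 0.1 0;1 0 0 0.1 0")

```text
time: 9.73
tool_pos: [0.5047, -0.188, 0.0951]
ee_rot: [3.141, -0.0, 0.943]
wrist_force: [-1.5, 1.1, 4.3]
width: 0.0294
```

Contact is firm (about +5.5 N over the hanging weight), and the cap top at 0.132 m matches the seated cups. I'll ease off, open partway and rise.

Call:
servo_tool(series="1 0 0 -0.05 0;1 0 0 -0.05 0;-0.15 0 0 -0.05 0;-0.15 0 0 -0.05 0;-0.15 0 0 -0.05 0;-0.15 0 0 -0.05 0;-0.15 0 0 -0.05 0;-0.15 0 0 -0.05 0;-0.15 0 0 -0.05 0;-0.15 0 0 -0.05 0")

```text
time: 10.57
tool_pos: [0.5047, -0.188, 0.0951]
ee_rot: [3.142, -0.0, 0.943]
wrist_force: [1.6, -0.3, -0.1]
width: 0.0543
```

Call:
servo_tool(series="-0.15 0 0 -1 0;-0.15 0 0 -3 0;-0.15 0 0 -6 0;-0.15 0 0 -9 0;-0.15 -1.5 0 -12 0;-0.15 -4 0 -12 0;-0.15 -5 0 -12 0;-0.15 -5 0 -12 0;-0.15 -5 0 -12 0")

```text
time: 11.32
tool_pos: [0.4748, -0.2281, 0.2141]
ee_rot: [-3.139, -0.001, 0.942]
wrist_force: [0.8, 0.6, -0.6]
width: 0.0542
```

```bash
python3 w.py wr2; python3 cap.py wr2 0.132 "(.505,-.188)"; python3 -c "
from m import *
z=np.load('wr2.npz');c=calibration('wrist');P=cloud(c,z['M'],z['d'])
m=masks(z['p']);k=(np.hypot(P[...,0]-.505,P[...,1]+.188)<.012)&m['red'];print('captop z',np.percentile(P[k][:,2],[10,50,90]))
q=(m['white'])&(abs(P[...,2]-.132)<.01);print('white caps z',np.median(P[q][:,2]),q.sum())
q=P[m['red']&(abs(P[...,2]-.155)<.004)][:,:2].astype(np.float32)*1000;print('knob',cv2.minAreaRect(q))"
```

```text
11.3167 [ 0.4748 -0.2281  0.2141] [-3.1394e+00 -8.0000e-04  9.4150e-01] [-5.560e-01  3.500e-02  1.408e+00  1.000e-03  1.700e+00  7.300e-02] 0.054231105324814184 [ 0.79119332  0.64786451 -0.59668448]
centre ell ((504.5202331542969, -187.03863525390625), (28.505857467651367, 28.737489700317383), 1.346012830734253)
circle (0.504609227180481, -0.18698352575302124) 0.01473320834338665
stripe n 419 [ 0.50436742 -0.18741802] angle deg 159.46364624838577 [0.00681377 0.02661505]
captop z [0.13143327 0.13226057 0.133184  ]
white caps z 0.13232164194907847 5715
knob ((582.11767578125, -168.8323516845703), (59.6966667175293, 19.525480270385742), 13.292080879211426)
```

View pics/wr2.png

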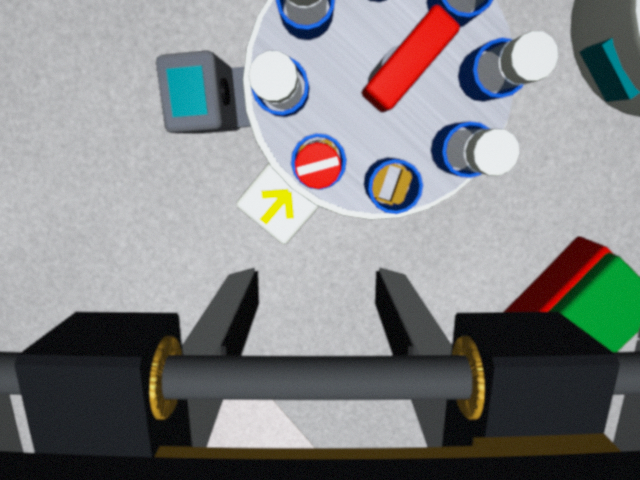

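The red cup is seated at (318,162), with its cap level with the others. Next is the knob.

Call:
servo_tool(series="-0.15 2 1 0 0.12;-0.15 5 2.4 0 0.24;-0.15 8 3.8 0 0.36;-0.15 11 5.2 0 0.48;-0.15 11.1 5.2 0 0.6;-0.15 11.1 5.2 0 0.709;-0.15 11.1 5.2 0 0.709;-0.15 11.1 5.2 2 0.709;-0.15 11.1 5.2 4.5 0.709;-0.15 11.1 5.2 7 0.709;-0.15 11.1 5.2 8.8 0.709;-0.15 11.1 5.2 9.3 0.709;-0.15 11.1 5.2 9.3 0.709;-0.15 11.1 5.2 9.3 0.709")

```text
time: 12.53
tool_pos: [0.5828, -0.1689, 0.1225]
ee_rot: [-3.141, -0.0, 0.235]
wrist_force: [-0.9, -0.6, -0.4]
width: 0.054
```

Call:
servo_tool(series="1 0 0 0 0;1 0 0 0 0;1 0 0 0 0;1 0 0 0 0;1 0 0 0 0;1 0 0 0 0;1 0 0 0 0;1 0 0 0 0;1 0 0 0 0")

```text
time: 13.28
tool_pos: [0.583, -0.1694, 0.1229]
ee_rot: [3.141, -0.001, 0.234]
wrist_force: [-0.1, -0.6, 3.6]
width: 0.0235
```

Call:
servo_tool(series="1 0 0 0 0;1 0 0 0 0;1 0 0 0 0;1 0 0 0 0.05;1 0 0 0 0.12;1 0 0 0 0.19;1 0 0 0 0.26;1 0 0 0 0.33;1 0 0 0 0.4;1 0 0 0 0.47;1 0 0 0 0.54;1 0 0 0 0.61;1 0 0 0 0.68;1 0 0 0 0.74;1 0 0 0 0.77;1 0 0 0 0.785;1 0 0 0 0.785;1 0 0 0 0.785;1 0 0 0 0.785")

```text
time: 14.87
tool_pos: [0.5834, -0.1698, 0.123]
ee_rot: [3.141, -0.003, -0.55]
wrist_force: [1.6, -2.4, 5.5]
width: 0.0239
```

```bash
python3 -c "
from h import *
o=robot.get_obs();print(o['wrist_torque'],o['joint_positions'],o['wrist_force'],o['width'])"
```

```text
[-0.53446465 -0.17132005  0.2415398 ] [-3.76203373e-01  2.41315274e-01  1.35810531e+00 -6.60025603e-04
  1.53947519e+00  1.74510898e+00] [ 1.60835099 -2.372058    5.45047507] 0.02393322990263391
```

Call:
servo_tool(series="-0.15 0 0 0 0.785;-0.15 0 0 0 0;-0.15 0 0 0 0;-0.15 0 0 0 0;-0.15 0 0 0 0;-0.15 0 0 0 0;-0.15 0 0 0 0;-0.15 0 0 0 0;-0.15 0 0 0 0")

```text
time: 15.62
tool_pos: [0.5826, -0.1691, 0.1221]
ee_rot: [-3.141, 0.0, -0.551]
wrist_force: [0.1, 0.7, -0.6]
width: 0.054
```

Call:
servo_tool(series="-0.15 0 0 -1 0;-0.15 0 0 -4 0;-0.15 0 0 -8 0;-0.15 0 0 -10 0;-0.15 -4 0 -10 0;-0.15 -8 0 -10 0;-0.15 -11 0 -10 0;-0.15 -12 0 -10 0;-0.15 -12 0 -10 0;-0.15 -12 0 -10 0;-0.15 -12 0 -10 0")

```text
time: 16.53
tool_pos: [0.4814, -0.107, 0.2224]
ee_rot: [-3.141, -0.001, -0.552]
wrist_force: [-0.1, -0.3, -0.6]
width: 0.0539
```

```bash
python3 w.py wk; python3 -c "
from m import *
z=np.load('wk.npz');c=calibration('wrist');P=cloud(c,z['M'],z['d']);m=masks(z['p'])
q=P[m['red']&(abs(P[...,2]-.155)<.004)][:,:2].astype(np.float32)*1000;print('knob',cv2.minAreaRect(q))
k=m['red']&(abs(P[...,2]-.132)<.006);print('cup',np.median(P[k],0),k.sum())"
```

```text
16.5333 [ 0.4814 -0.107   0.2224] [-3.1415e+00 -1.1000e-03 -5.5160e-01] [-0.334 -0.044  1.471 -0.     1.713  1.789] 0.053902162889497465 [-0.07955094 -0.34525349 -0.57731617]
knob ((580.9329223632812, -168.34420776367188), (19.472885131835938, 57.1335563659668), 72.51229858398438)
cup [ 0.50711995 -0.14501215  0.13212838] 1117
```

View pics/wk.png

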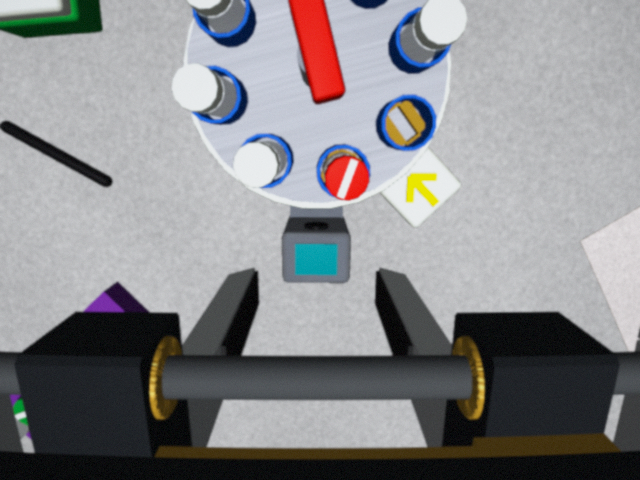

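The view shows the knob at -17.5°, so the carousel has turned only about 31°, and the cup at (347,175) is short of the reader. I'll check whether it is still moving.

Call:
servo_tool(series="-0.15 0 0 0 0;-0.15 0 0 0 0;-0.15 0 0 0 0;-0.15 0 0 0 0;-0.15 0 0 0 0;-0.15 0 0 0 0")

```text
time: 17.08
tool_pos: [0.4805, -0.1063, 0.2221]
ee_rot: [-3.142, 0.0, -0.551]
wrist_force: [0.2, -0.1, -0.0]
width: 0.0542
```

```bash
cat > kn.py <<'E'
from m import *
import sys
z=np.load(sys.argv[1]+'.npz');c=calibration('wrist');P=cloud(c,z['M'],z['d']);m=masks(z['p'])
a=m['red']&(abs(P[...,2]-.155)<.004);q=P[a][:,:2].astype(np.float32)*1000;r=cv2.minAreaRect(q);print('knob',r)
e,V=np.linalg.eigh(np.cov(q.T));v=V[:,1];print('knob angle',np.degrees(np.arctan(v[1]/v[0])))
k=m['red']&(abs(P[...,2]-.132)<.006);print('cup',np.median(P[k],0),k.sum())
E
python3 w.py wk2; python3 kn.py wk2;python3 cap.py wk2 .132 "(.507,-.145)"
```

```text
17.0833 [ 0.4805 -0.1063  0.2221] [-3.1415e+00  2.0000e-04 -5.5130e-01] [-0.333 -0.045  1.473  0.     1.714  1.789] 0.05416210559054717 [ 0.17535965 -0.11297695 -0.01573682]
knob ((579.90673828125, -168.05630493164062), (19.42512321472168, 55.00204849243164), 72.34748077392578)
knob angle -16.2015288445377
cup [ 0.50717251 -0.14499772  0.13219557] 1125
centre ell ((506.516845703125, -144.93743896484375), (28.3111629486084, 28.956449508666992), 103.60443878173828)
circle (0.5064315795898438, -0.1450413316488266) 0.014682585373520851
stripe n 386 [ 0.50607283 -0.1453183 ] angle deg 128.60342654552488 [0.00642884 0.02654811]
```

It is stationary at 31°. The 23.5 mm grip width suggests the fingertips caught the 26 mm post below the 20 mm bar and slipped around it. I'll regrip 9 mm higher, squared to the bar.

Call:
servo_tool(series="-0.15 4 0 0 -0.1;-0.15 8 0 0 -0.2;-0.15 11 0 0 -0.244;-0.15 12 0.05 0 -0.244;-0.15 12 0.05 1 -0.244;-0.15 12 0.05 4 -0.244;-0.15 12 0.05 7 -0.244;-0.15 12 0.05 8.6 -0.244;-0.15 12 0.05 9.1 -0.244;-0.15 12 0.05 9.1 -0.244;-0.15 12 0.05 9.1 -0.244;1 12 0.05 9.1 -0.244;1 12 0.05 9.1 -0.244;1 12 0.05 9.1 -0.244;1 12 0.05 9.1 -0.244;1 12 0.05 9.1 -0.244;1 12 0.05 9.1 -0.244;1 12 0.05 9.1 -0.244;1 12 0.05 9.1 -0.244;1 12 0.05 9.1 -0.244")

```text
time: 18.8
tool_pos: [0.5826, -0.1695, 0.1316]
ee_rot: [-3.141, -0.001, -0.307]
wrist_force: [0.7, 0.1, 2.3]
width: 0.0195
```

```bash
cat > s.py <<'E'
from h import *
o=robot.get_obs();print(o['time'],o['tool_pos'].round(4),np.degrees(o['ee_rot'][2]),o['wrist_torque'].round(3),o['wrist_force'].round(1),o['width'])
E
python3 s.py
```

```text
18.8 [ 0.5826 -0.1695  0.1316] -17.584229089931842 [0.143 0.142 0.141] [0.7 0.1 2.3] 0.01951330474336253
```

The width is now 19.5 mm, flush on the bar. I'll turn the remaining 14°.

Call:
servo_tool(series="1 0 0 0 0.04;1 0 0 0 0.08;1 0 0 0 0.12;1 0 0 0 0.16;1 0 0 0 0.2;1 0 0 0 0.23;1 0 0 0 0.244;1 0 0 0 0.244;1 0 0 0 0.244;1 0 0 0 0.244")

```text
time: 19.63
tool_pos: [0.5826, -0.1695, 0.1316]
ee_rot: [-3.141, -0.001, -0.551]
wrist_force: [-0.5, 0.0, 3.4]
width: 0.0195
```

```bash
python3 s.py
```

```text
19.6333 [ 0.5826 -0.1695  0.1316] -31.570055080592404 [ 0.212  0.088 -0.103] [-0.5  0.   3.4] 0.019515929386045006
```

Call:
servo_tool(series="-0.15 0 0 0 0;-0.15 0 0 0 0;-0.15 0 0 0 0;-0.15 0 0 0 0;-0.15 0 0 0 0;-0.15 0 0 0 0;-0.15 0 0 0 0;-0.15 0 0 -1 0;-0.15 0 0 -4 0;-0.15 0 0 -8 0;-0.15 0 0 -9.5 0;-0.15 -4 0 -9.5 0;-0.15 -8 0 -9.5 0;-0.15 -12 0 -9.5 0;-0.15 -13.5 0 -9.5 0;-0.15 -13.5 0 -9.5 0;-0.15 -13.5 0 -9.5 0;-0.15 -13.5 0 -9.5 0")

```text
time: 21.13
tool_pos: [0.4682, -0.0994, 0.2268]
ee_rot: [-3.141, -0.002, -0.551]
wrist_force: [0.1, 0.5, 0.7]
width: 0.0541
```

```bash
python3 w.py wz; python3 kn.py wz; python3 cap.py wz .132 "(.515,-.128)"
```

```text
21.1333 [ 0.4682 -0.0994  0.2268] [-3.1413e+00 -1.8000e-03 -5.5140e-01] [-0.328 -0.077  1.494 -0.     1.723  1.795] 0.054119853058883685 [0.05571314 0.4611966  0.72132047]
knob ((573.7047119140625, -163.8839569091797), (19.103336334228516, 39.784515380859375), 57.94267272949219)
knob angle -31.267141339949802
cup [ 0.5150633  -0.1269778   0.13219237] 1094
centre ell ((514.5126342773438, -126.8669204711914), (28.10775375366211, 28.515392303466797), 150.76165771484375)
circle (0.5144806504249573, -0.12708130478858948) 0.014528872445225716
stripe n 381 [ 0.5144548  -0.12702868] angle deg 114.3125163449089 [0.00660018 0.0263879 ]
```

View pics/wz.png

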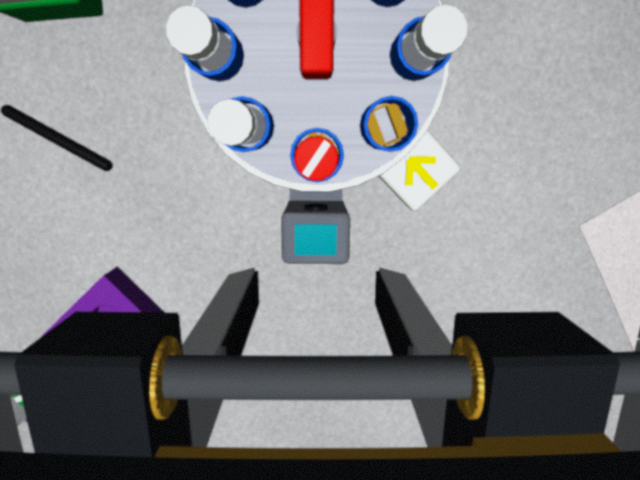

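The carousel has turned 45.1° by the stripe, and the cup stands in front of the reader with its cap top at 0.132 m. I'm handing in.

```bash
python3 -c "
from bench import robot
print(robot.close_job())"
```

```text
the job is handed in; nothing more can be done
None
```

The red-capped cup is seated in the load pocket, the carousel is one click clockwise with the cup at the reader, and the job was handed in at about 21 s.

- **Finding the slot:** I measured the slot angle with the wrist camera and lined the tongue up to it before lowering. The tongue went in with no resistance, so I did no pressing-and-twisting search.
- **Seating:** I pressed to about 5.5 N at most in the readings. The cap top measured 132 mm, level with the other cups, and again after the turn.
- **Turning:**
  - **First turn:** it went only about 31°, most likely because the fingertips gripped the round post under the bar and slipped. It stayed there, although the roller should pull it on from past halfway.
  - **Slip of mine:** as I opened the jaws after that, one row commanded another 0.785 rad turn. It lasted one row (at most 7°), and the next row reversed it.
  - **Second turn:** I gripped again higher, squarely on the bar, and turned the remaining 14°.
- **Last checks:** The cap stripe shows 45.1° in total and the knob 44.6°. The gripper was open, clear of everything and reading no significant force. I did not measure the bystanders again; those visible in the last view looked undisturbed.

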